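# Set a strain viewer to plane crossed polarisation

### The job

Get the strain viewer on the granite table ready for a plane crossed-polariser reading: gently push the flat paddle lever all the way to the rear end of its slot, the end nearer the column, and push the other lever, the one with the round grip, around the head until its index line stands at the long zero mark of the scale. Either lever may be set first. Only push the levers with the fingers, do not clamp them, and leave the glass sample and the other things on the table where they are.

Things in the scene. Friction and masses are not known exactly. Their poses are not given: they have to be found in the camera images.
- viewer: Strain viewer, fixed. Origin on the table under the vertical head axis; z up, +x to its column (25 mm thick, 122 mm from axis, 220 mm high); zero mark towards -x, paddle on +y side. White lamp housing 250x220x55 mm, x -95 to 155. Grey round head 170 mm across, 150 to 195 mm high; knurled ring on top to 198 mm. Angles: about the axis, anticlockwise from above, from +x.
- zero_mark (a point): Outer end of the zero mark, on the top edge of the head's rim: 85 mm from the axis, 195 mm high, at 180 degrees. The zero mark is the one long dark line of the white scale (17 mm long, 4 mm wide), running on down the rim; short thin marks (6 mm) every 10 degrees to 50 degrees either side.
- analyser (a joint): Turn of the round-grip lever and its ring, rad: 0 = index line at the zero mark, positive anticlockwise from above; lever angle = 180 degrees + this value. Stops at -0.87 and 0.87. Stays where left: dry friction, about 2 N at the grip, no spring. Starts on the positive side, 20 to 48 degrees from zero.
- analyser_grip (a point): On the grip's axis, 220 mm high. The lever is a flat bar 10 mm wide, with a dark index line along its top, leaving the head's side 180 mm above the table; its grip is an upright round steel pin with dark grooves, 18 mm in diameter, 195 to 241 mm high, its axis 125 mm from the head axis.
- waveplate (a joint): Turn of the paddle lever and its ring, rad: 0 = front end of its slot (paddle at 115 degrees), growing clockwise from above, towards the column, to 0.785 at the slot's rear end (70 degrees), a hard stop. Paddle angle = 115 degrees - this value. Stays where left: dry friction, about 1.5 N at the paddle, no spring. Starts at 0 to 0.25.
- paddle (a point): Middle of the paddle's upper part, 220 mm high, 121 mm from the head axis. The paddle is an upright aluminium plate, 26 mm along the radius (108 to 134 mm from the axis), 6 mm thick along the arc, 195 to 240 mm high, on a 12 mm stem and a flat bar leaving the head's side 162 mm above the table.
- slot_rear_end (a point): Rear end of the paddle lever's slot in the head's side, 86 mm from the axis, 162 mm high.
- sample: Glass cup, 52 mm in diameter, 55 mm high, standing on the lamp window under the head. Leave it. Origin at the centre of its underside.
- ref_sphere: Reference sphere: 25 mm white ball on a black post with a 64 mm round steel foot, 143 mm high in all, loose on the table. Leave it. Origin at the centre of its underside.
- bracket: Machined aluminium angle bracket, 75 x 55 x 60 mm, loose on the table. Leave it. Origin at the centre of its underside.

How it is judged:
By the outcome, as a careful person would: the job done as asked, in the order asked, and still so for the second after the job is handed in, with the robot touching nothing.
It also fails if it takes over 48 s, if anything falls off the work surface, if the arm or the gripper's body presses on something with over 40 N, if the wrist force passes 120 N, or if a joint passes its speed limit or range.

### The arm

A 6-joint arm with a two-finger parallel gripper is mounted at the origin on the work surface. World frame = base frame: x ahead of the robot, y to its left, z up, the work surface at z = 0. Lengths are in m, angles in rad, forces in N, time in s.
With the tool pointing down it reaches from about 0.35 to 0.775 m from the base axis. Payload 5.5 kg.
Tool frame: the origin (TCP) lies midway between the tips of the shut fingers; the grasp point (between the pads) lies 19 mm behind it; z points along the fingers, y is the line along which they close (so a half turn about z gives the same grasp; the last joint's range is limited). The gripper opens to 85 mm and grips with 20 to 120 N. Pads are 22 mm wide; open, the fingers measure 114 mm over their backs; the gripper's body (76 mm by 85 mm) begins 54 mm behind the grasp point. The pads swing forward as they close: fully open they stand 13 mm farther back than shut.
Start: joints at [-1.357, 0.313, 0.046, 1.304, 0, 1.431], TCP at [0.199, -0.539, 0.231] pointing down, gripper open.
Joint ranges: [-2.76, 2.76], [-0.86, 1.69], [-1.03, 1.26], [-2.2, 2.34], [-1.47, 1.5], [-3.14, 3.14]. Speed limits (rad/s): [2.57, 2.57, 3.14, 3.14, 3.14, 3.14].

### API

Orientations are given as a rotation vector (axis times angle).
In Python, from rig import * gives the robot as it stands.
- The arm moves only by the tool send_rows, never from a script. Its arguments are lists of equal length, an entry for each row: "delta_pos": the shift along the world's x, y, z normalised to -1 to 1, where 1 is 25 mm, a list of three; "delta_rot": the turn, a rotation vector about the world's x, y, z normalised to -1 to 1, where 1 is 4 degrees, a list of three; "jaw": the opening, from 0 (shut) to 1 (fully open). In form: {"delta_pos": [[tx, ty, tz], ...], "delta_rot": [[ax, ay, az], ...], "jaw": [jaw, ...]}. A call has 1 to 5 rows; each row shifts and turns the commanded pose from where the row before left it; what a row does not reach is not made up. A row lasts 1/12 s, in which the tool goes at most 41.7 mm and 7.16 degrees, less where a joint would pass 70% of its speed; a pose out of reach is approached as far as the arm can. A call with a number of a shift or a turn outside -1 to 1 is refused whole. A call with a gripper value outside its range is refused whole. The fingers move at their own pace and stop on an object; "squeeze" is the grip in N (left out, the last holds). Time passes only in rows, so rows that do not move let the fingers close. It gives the time, the measured TCP pose, the force, the opening and the grip force at its end, in the units of the state.
- get_obs(): the state, without advancing time (a new reading comes with each control period).
- grab_frame(name): name is "scene" or "top"; returns a dict with "img" (420x560x3 uint8, red, green, blue), "fx", "fy", "cx", "cy" (pixels), "rvec" (rotation vector, rad) and "tvec" (3), from world to camera coordinates, as OpenCV has them. Camera axes: x right, y down, z forward; pixel columns grow to the right and rows downward; lengths in m; the calibration is good to about 2 mm. A picture is of the moment at which its call begins. There is no depth.
- sign_off(): hands the job in; it is judged then, once.
The state is a dict: "clock": time; "joint_pos": joint angles; "dq": joint speeds; "joint_efforts": joint torques, N m; "tool_pos": TCP position; "orientation": TCP orientation; "wrist_force": force on the tool from outside, world axes, zero at the start; "moment": the same for the moment, N m; "finger_gap": opening from 0.0 (shut) to 1.0 (fully open); "gripper_force": force on a finger pad.
Only numpy, scipy, OpenCV 4.12 (cv2) and the standard library are available. Lean on these libraries where they do the work, as an engineer would, in place of code of your own. Each camera call takes 0.05 s, during which the arm holds its last target. There are 200 camera calls.

## Working session

There is one attempt and no reset: what is moved stays moved. The work goes in short steps, Python scripts to look and compute and a tool call to move; the robot and the scene stay as the last step left them, time stands still between calls to the robot, and variables do not carry over. Pictures are saved under pics/ and viewed, at most 12 in all, crops included, and the job is handed in when it is done.

Besides the shell and the picture viewer there is one more tool, called after "Emit:" in YAML: its name, and indented under it one key for each argument. send_rows: Moves the arm, as the interface text tells. Scaled input: -1 to 1 covers 25 mm each way for a shift and 4 degrees each way for a turn. Its arguments: {"type":"object","properties":{"delta_pos":{"type":"array"},"delta_rot":{"type":"array"},"jaw":{"type":"array"},"squeeze":{"type":"number"}},"required":["delta_pos","delta_rot","jaw"]}

```bash
mkdir -p pics; cat > h.py <<'E'
from rig import *
import numpy as np, cv2, json
def snap(n,f):
    d=grab_frame(n); cv2.imwrite('pics/'+f,cv2.cvtColor(d['img'],cv2.COLOR_RGB2BGR)); return d
E
python3 - <<'E'
from h import *
import pickle
D={}
for n in('scene','top'):
    d=snap(n,n+'0.png');D[n]=d
    print(n,d['fx'],d['fy'],d['cx'],d['cy'],d['rvec'],d['tvec'])
pickle.dump(D,open('d0.pkl','wb'))
print(get_obs())
E
```

```text
scene 542.8372053102298 542.8372053102298 287.13054801912676 209.85099189415536 [ 1.44303614  1.89188283 -0.96597145] [ 0.08536761 -0.19847388  1.51941019]
top 414.5727935535015 414.5727935535015 278.7606424437847 220.54163665387765 [ 2.20031374 -2.17993979  0.06921596] [0.01712684 0.55694232 0.95947705]
{'clock': 0.1, 'joint_pos': array([-1.35662968e+00,  3.13939925e-01,  4.51227309e-02,  1.30359197e+00,
        1.83663245e-06,  1.43118178e+00]), 'dq': array([-0.00037605, -0.00297011,  0.00226806,  0.00139387, -0.00172934,
       -0.00058005]), 'joint_efforts': array([ 2.18031768e-03, -4.81722951e+01,  2.99245369e+01,  1.27310038e-02,
       -1.59753426e-04, -1.44307597e-05]), 'tool_pos': array([ 0.19909711, -0.53896504,  0.23050204]), 'orientation': array([-3.09098339e+00, -5.52541000e-01,  9.14847405e-05]), 'wrist_force': array([ 0.28087141,  0.44525001, -0.65914053]), 'moment': array([ 0.00858045, -0.00818107,  0.07105372]), 'gripper_force': 0.0, 'finger_gap': 0.9997477613181806}
```

View pics/scene0.png

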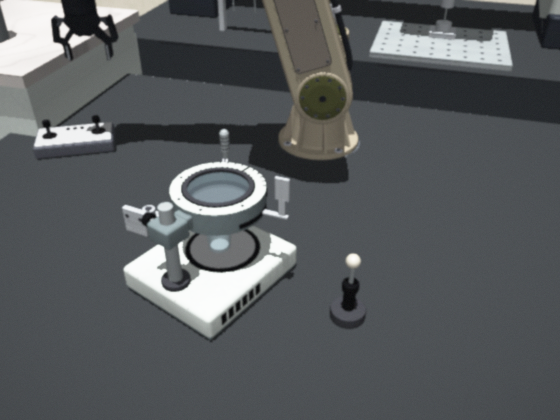

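View pics/top0.png

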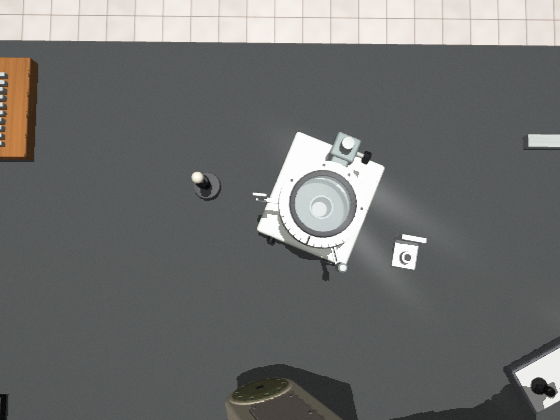

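The top view shows the head centre near (323,203), column (346,147), paddle (260,196), round grip (342,267) and zero mark about (309,240). Next I'll enlarge the viewer and fit its pose.

```bash
cat >> h.py <<'E'
def ray(d,u,v,z):
    R=cv2.Rodrigues(np.array(d['rvec']))[0]; t=np.array(d['tvec']).ravel()
    c=-R.T@t; r=R.T@np.array([(u-d['cx'])/d['fx'],(v-d['cy'])/d['fy'],1.]); return c+r*(z-c[2])/r[2]
def proj(d,P):
    K=np.array([[d['fx'],0,d['cx']],[0,d['fy'],d['cy']],[0,0,1]])
    return cv2.projectPoints(np.array(P,float).reshape(-1,3),np.array(d['rvec']),np.array(d['tvec']),K,None)[0].reshape(-1,2)
E
python3 - <<'E'
from h import *
import pickle
D=pickle.load(open('d0.pkl','rb'));d=D['top']
c=cv2.resize(d['img'][125:285,240:395],None,fx=3.7,fy=3.7,interpolation=cv2.INTER_CUBIC)
cv2.imwrite('pics/c0.png',cv2.cvtColor(c,cv2.COLOR_RGB2BGR))
for n,u,v,z in[('head',323,203,.195),('column',346,143,.22),('zero',309,240,.195),('grip',342,267,.241),('paddle',260,195,.24),('sphere',198,178,.13)]: print(n,ray(d,u,v,z).round(4))
E
```

```text
head [ 0.5804 -0.0628  0.195 ]
column [ 0.692  -0.1032  0.22  ]
zero [ 0.5088 -0.036   0.195 ]
grip [ 0.4599 -0.0924  0.241 ]
paddle [0.5892 0.0571 0.24  ]
sphere [0.6375 0.1925 0.13  ]
```

View pics/c0.png

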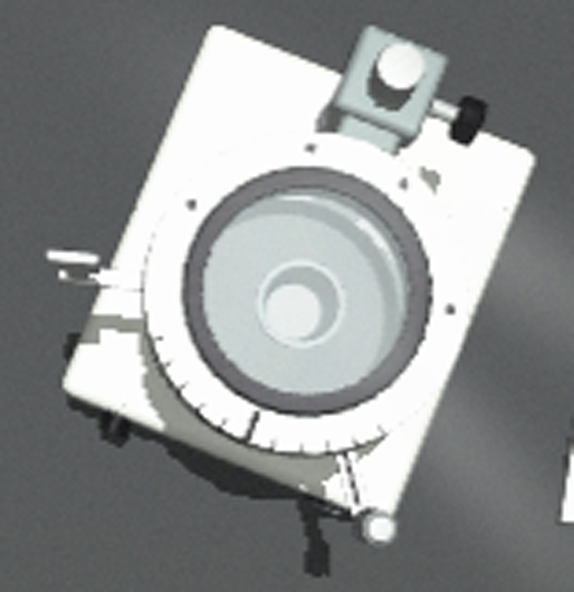

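The crop shows the head centre at crop (307.5,290), the zero mark from (257,412) to (248,441), the grip top at (380,527) and the paddle top edge from (48,254) to (98,258).

```bash
python3 - <<'E'
from h import *
import pickle
D=pickle.load(open('d0.pkl','rb'));d=D['top']
f=lambda u,v,z: ray(d,u/3.7+240-.36,v/3.7+125-.36,z)[:2]
C=f(307.5,290,.198);Z=f(248,441,.195);Zi=f(257,412,.195);G=f(380,527,.241);P=f(73,256,.24);P1=f(48,254,.24);P2=f(98,258,.24)
# base corners of lamp housing
B=[f(534,155,.055),f(213,28,.055),f(66,388,.055)]
for n,p in dict(Z=Z,Zi=Zi,G=G,P=P,P1=P1,P2=P2,B0=B[0],B1=B[1],B2=B[2]).items():
    q=p-C;print(n,p.round(4),np.hypot(*q).round(4),np.degrees(np.arctan2(q[1],q[0])).round(1))
print(C,np.degrees(np.arctan2(*(B[1]-B[2])[::-1])),np.degrees(np.arctan2(*(B[1]-B[0])[::-1])))
# head axis from column... check by scene proj
s=D['scene'];print(proj(s,[[*C,.198],[*G,.241],[*P,.24],[*C,.0]]))
E
```

```text
Z [ 0.5014 -0.0316] 0.0844 158.9
Zi [ 0.5165 -0.0362] 0.0686 158.0
G [ 0.4598 -0.093 ] 0.1242 -165.5
P [0.5914 0.0583] 0.1208 84.6
P1 [0.5923 0.0706] 0.1331 84.7
P2 [0.5905 0.0459] 0.1084 84.5
B0 [ 0.6803 -0.2169] 0.1845 -57.1
B1 [ 0.758  -0.0181] 0.1832 13.8
B2 [0.5336 0.0703] 0.1401 109.3
[ 0.58006872 -0.06194963] -21.510149156685184 68.63767591177479
[[217.83089444 183.72391153]
 [223.78178361 129.57617566]
 [281.77923226 176.72765454]
 [224.1460664  268.01114496]]
```

The pose is consistent: every radius matches the given sizes. The viewer's axis is at (0.580,-0.062) with a yaw of about -21.4°. The analyser is at about +36° and the paddle lever at about 9° from the front of its slot. I'll close the jaw and approach the grip from its -y side.

Emit:
send_rows:
  delta_pos:
    - [0.58, 0.96, 0]
    - [0.58, 0.96, 0]
    - [0.58, 0.96, 0]
    - [0.58, 0.96, 0]
    - [0.58, 0.96, 0]
  delta_rot:
    - [0, 0, 1]
    - [0, 0, 1]
    - [0, 0, 1]
    - [0, 0, 1]
    - [0, 0, 1]
  jaw: [0, 0, 0, 0, 0]

```text
clock: 0.52
tool_pos: [0.272, -0.418, 0.2308]
orientation: [-2.947, -1.086, -0.0]
wrist_force: [-0.3, -0.1, -0.1]
finger_gap: 0.299
gripper_force: 0.0
```

Emit:
send_rows:
  delta_pos:
    - [0.58, 0.96, 0]
    - [0.58, 0.96, 0]
    - [0.58, 0.96, 0]
    - [0.58, 0.96, 0]
    - [0.58, 0.96, 0]
  delta_rot:
    - [0, 0, 1]
    - [0, 0, 1]
    - [0, 0, 1]
    - [0, 0, 1]
    - [0, 0, 1]
  jaw: [0, 0, 0, 0, 0]

```text
clock: 0.93
tool_pos: [0.3445, -0.298, 0.231]
orientation: [-2.714, -1.581, -0.0]
wrist_force: [0.8, 0.5, 0.1]
finger_gap: -0.003
gripper_force: 0.0
```

Emit:
send_rows:
  delta_pos:
    - [0.58, 0.96, 0]
    - [0.58, 0.96, 0]
    - [0.58, 0.96, 0]
    - [0.58, 0.96, 0]
    - [0.58, 0.96, 0]
  delta_rot:
    - [0, 0, 1]
    - [0, 0, 1]
    - [0, 0, 0]
    - [0, 0, 0]
    - [0, 0, 0]
  jaw: [0, 0, 0, 0, 0]

```text
clock: 1.35
tool_pos: [0.417, -0.178, 0.2311]
orientation: [-2.6, -1.763, 0.0]
wrist_force: [0.1, -0.1, 0.4]
finger_gap: 0.0
gripper_force: 0.0
```

Emit:
send_rows:
  delta_pos:
    - [0.56, 0.94, -0.38]
    - [0.56, 0.94, -0.38]
    - [0.14, 0.36, 0]
    - [0.06, 0.15, 0]
    - [0, 0, 0]
  delta_rot:
    - [0, 0, 0]
    - [0, 0, 0]
    - [0, 0, 0]
    - [0, 0, 0]
    - [0, 0, 0]
  jaw: [0, 0, 0, 0, 0]

```text
clock: 1.77
tool_pos: [0.4496, -0.1192, 0.2123]
orientation: [-2.599, -1.765, 0.001]
wrist_force: [-0.1, 0.8, 1.0]
finger_gap: 0.0
gripper_force: 0.0
```

```bash
python3 - <<'E'
from h import *
a=snap('top','t1.png')['img'][125:285,240:395]; b=snap('scene','s1.png')['img'][80:300,100:320]
c=np.hstack([cv2.resize(a,(426,440),interpolation=2),cv2.resize(b,(370,440)if 0 else (374,374),interpolation=2)[:440] if 0 else cv2.resize(b,(370,440),interpolation=2)])
cv2.imwrite('pics/m1.png',cv2.cvtColor(c,cv2.COLOR_RGB2BGR))
E
```

```text
(no output)
```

View pics/m1.png

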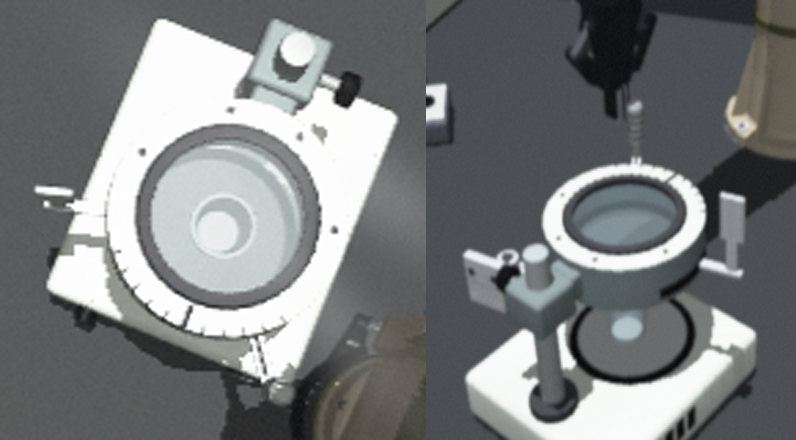

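Emit:
send_rows:
  delta_pos:
    - [0.1, 0.3, 0]
    - [-0.05, 0.23, 0]
    - [-0.05, 0.23, 0]
    - [-0.02, 0.22, 0]
    - [-0.02, 0.22, 0]
  delta_rot:
    - [0, 0, 0]
    - [0, 0, 0]
    - [0, 0, 0]
    - [0, 0, 0]
    - [0, 0, 0]
  jaw: [0, 0, 0, 0, 0]

```text
clock: 2.28
tool_pos: [0.4478, -0.0894, 0.2123]
orientation: [-2.601, -1.762, 0.002]
wrist_force: [-2.4, -3.2, 0.7]
finger_gap: -0.002
gripper_force: 1.7
```

Emit:
send_rows:
  delta_pos:
    - [-0.01, 0.22, 0]
    - [-0.01, 0.22, 0]
    - [0.015, 0.22, 0]
    - [0.015, 0.22, 0]
    - [0.03, 0.22, 0]
  delta_rot:
    - [0, 0, 0]
    - [0, 0, 0]
    - [0, 0, 0]
    - [0, 0, 0]
    - [0, 0, 0]
  jaw: [0, 0, 0, 0, 0]

```text
clock: 2.7
tool_pos: [0.4498, -0.0614, 0.2122]
orientation: [-2.6, -1.763, -0.0]
wrist_force: [-2.0, -1.3, 0.2]
finger_gap: -0.001
gripper_force: 1.2
```

```bash
python3 - <<'E'
from h import *
a=snap('top','t2.png')['img'][125:285,240:395]; b=snap('scene','s2.png')['img'][80:300,100:320]
c=np.hstack([cv2.resize(a,(426,440),interpolation=2),cv2.resize(b,(370,370),interpolation=2)[:440] if 0 else cv2.resize(b,(370,440),interpolation=2)])
cv2.imwrite('pics/m2.png',cv2.cvtColor(c,cv2.COLOR_RGB2BGR))
E
```

```text
(no output)
```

View pics/m2.png

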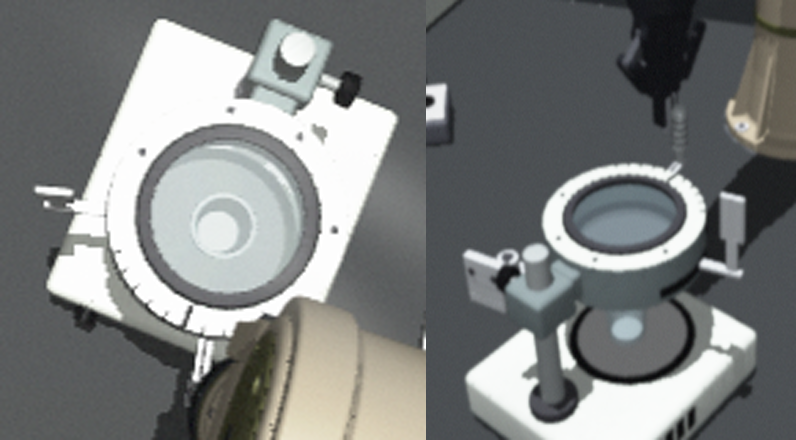

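```bash
cat >> h.py <<'E'
C=np.array([.5801,-.0620]); YAW=-21.4
def pt(a,r,z): a=np.radians(a); return [C[0]+r*np.cos(a),C[1]+r*np.sin(a),z]
E
python3 - <<'E'
from h import *
s=grab_frame('scene');t=grab_frame('top')
for u,v in[(206,345),(201,360)]:
    p=ray(t,240+u/2.748,125+v/2.75,.185)[:2]-C;print(np.hypot(*p),np.degrees(np.arctan2(p[1],p[0]))%360)
for a in range(158,176,2): print(a,proj(s,[pt(a,.125,.241),pt(a,.085,.195)]).round(1).tolist())
# pin column centroid in scene: bright pixels above head
g=cv2.cvtColor(s['img'],cv2.COLOR_RGB2GRAY)
print(g[130:152:3,238:262])
E
```

```text
0.09236400514618011 171.57092118328168
0.10337146382107862 170.51726925699413
158 [[262.1, 135.9], [249.0, 165.8]]
160 [[260.3, 135.3], [247.8, 165.3]]
162 [[258.4, 134.7], [246.5, 164.8]]
164 [[256.5, 134.1], [245.2, 164.4]]
166 [[254.5, 133.5], [243.9, 163.9]]
168 [[252.5, 133.0], [242.6, 163.6]]
170 [[250.5, 132.5], [241.2, 163.2]]
172 [[248.5, 132.0], [239.8, 162.8]]
174 [[246.4, 131.6], [238.4, 162.5]]
[[ 14  17  18  31  56  76  78  62  54  65  64  61  74  80  80  79  78  81
   80  80  81  79  81  78]
 [ 20  16  18  34  59  80  82  66  61  79  89  92  95  93  94  89  82  77
   82  81  78  80  78  81]
 [ 19  18  18  30  55  80  84  84  92 102 108 119 123 120 109  96  88  79
   80  80  79  78  80  79]
 [ 19  19  20  28  58  81  83  81  78  90  99 108 119 118 105  93  79  73
   75  79  79  80  76  82]
 [ 37  28  22  29  53  74  82  79  78  83  90  96 102 105  99  92  80  72
   78  79  79  81  78  80]
 [ 82  81  81  82  84  84  81  77  76  83  89  93  94  92  90  84  76  76
   79  77  81  80  81  81]
 [ 80  78  79  79  79  80  80  76  77  84  93  96  99  95  85  79  73  74
   79  81  79  80  81  79]
 [ 78  78  79  80  79  81  80  74  72  83  95 100  98  98  96  84  73  72
   77  80  80  79  81  77]]
```

Emit:
send_rows:
  delta_pos:
    - [0.05, 0.22, 0]
    - [0.05, 0.22, 0]
    - [0.06, 0.21, 0]
    - [0.06, 0.21, 0]
    - [0, 0, 0]
  delta_rot:
    - [0, 0, 0]
    - [0, 0, 0]
    - [0, 0, 0]
    - [0, 0, 0]
    - [0, 0, 0]
  jaw: [0, 0, 0, 0, 0]

```text
clock: 3.32
tool_pos: [0.4555, -0.0396, 0.2123]
orientation: [-2.599, -1.764, -0.001]
wrist_force: [-0.5, 0.2, 0.3]
finger_gap: 0.002
gripper_force: 0.0
```

Emit:
send_rows:
  delta_pos:
    - [-0.2, -0.8, 0]
    - [-0.2, -1, 0]
    - [-0.1, -1, 0]
    - [0, -1, 0]
    - [0, -1, 0]
  delta_rot:
    - [0, 0, 0]
    - [0, 0, 0]
    - [0, 0, 0]
    - [0, 0, 0]
    - [0, 0, 0]
  jaw: [0, 0, 0, 0, 0]

```text
clock: 3.73
tool_pos: [0.4432, -0.1615, 0.2125]
orientation: [2.599, 1.763, 0.002]
wrist_force: [0.7, 0.2, -0.5]
finger_gap: -0.001
gripper_force: 0.0
```

```bash
python3 - <<'E'
from h import *
a=snap('top','t3.png')['img'][225:285,275:355]
c=cv2.resize(a,None,fx=10,fy=10,interpolation=2)
cv2.imwrite('pics/m3.png',cv2.cvtColor(c,cv2.COLOR_RGB2BGR))
E
```

```text
(no output)
```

View pics/m3.png

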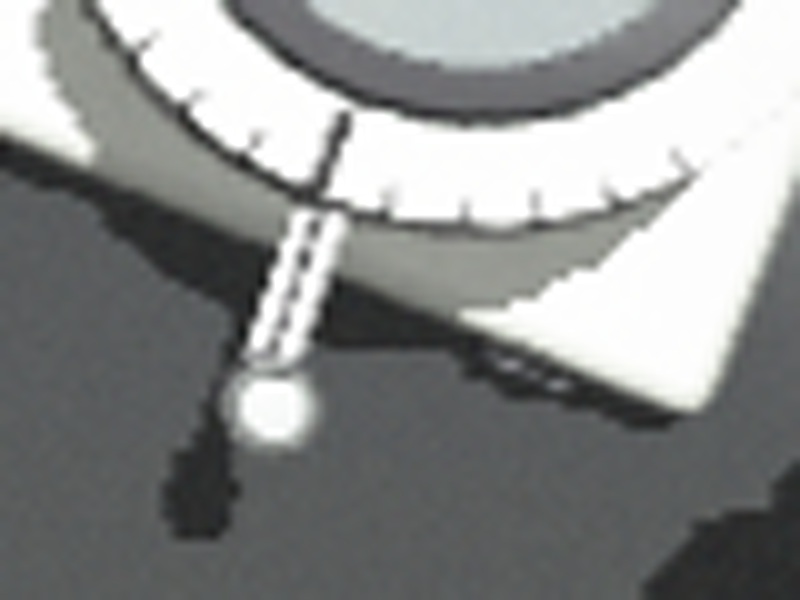

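The image shows the zero mark from (345,115) to (318,192), the index line from (316,222) to (280,350), and the pin top at (272,410), so the two lines nearly agree. I'll measure both angles.

```bash
cat > m.py <<'E'
from h import *
t=grab_frame('top'); g=cv2.cvtColor(t['img'],cv2.COLOR_RGB2GRAY).astype(float)
def ang(p): p=p[:2]-C; return np.degrees(np.arctan2(p[1],p[0]))%360
A=np.arange(148,172,.1)
def prof(r,z):
    q=proj(t,[pt(a,r,z) for a in A]).astype(np.float32)
    return cv2.remap(g.astype(np.float32),q[:,0].copy(),q[:,1].copy(),1).ravel()
def dark(r,z,w,c0=159):
    p=prof(r,z); m=abs(A-c0)<w; wt=np.clip(np.median(p[m])-p[m]-20,0,None); return (A[m]*wt).sum()/max(wt.sum(),1e-6)
print('zero',[round(dark(r,.195,3.5),2) for r in(.070,.073,.076,.079)])
print('index',[round(dark(r,.185,2.2),2) for r in(.092,.096,.1,.104,.108)])
def circ():
    m=g[255:275,292:312]>170
    y,x=np.nonzero(m); keep=y>=8; return x[keep].mean()+292,y[keep].mean()+255
print('pin',ang(ray(t,*circ(),.241)))
E
python3 m.py; python3 - <<'E'
from h import *
t=grab_frame('top')
for u,v,z in[(345,115,.195),(318,192,.195),(316,222,.185),(280,350,.185),(272,408,.241)]:
    p=ray(t,275+(u+.5)/10-.5,225+(v+.5)/10-.5,z)[:2]-C;print(np.hypot(*p).round(4),np.degrees(np.arctan2(p[1],p[0]))%360)
E
```

```text
zero [np.float64(158.05), np.float64(158.0), np.float64(158.2), np.float64(158.01)]
index [np.float64(160.12), np.float64(159.96), np.float64(157.15), np.float64(157.84), np.float64(157.56)]
pin 160.5741844015254
0.0688 157.89365088367575
0.0845 158.46413195063755
0.0898 160.00067426646197
0.1155 161.02027766879073
0.1252 160.29670924519903
```

Emit:
send_rows:
  delta_pos:
    - [0.05, 1, 0]
    - [0.05, 1, 0]
    - [0.05, 1, 0]
    - [0.05, 1, 0]
    - [0.15, 0.45, 0]
  delta_rot:
    - [0, 0, 0]
    - [0, 0, 0]
    - [0, 0, 0]
    - [0, 0, 0]
    - [0, 0, 0]
  jaw: [0, 0, 0, 0, 0]

```text
clock: 4.3
tool_pos: [0.4506, -0.0458, 0.2124]
orientation: [-2.596, -1.766, -0.001]
wrist_force: [-0.9, -0.5, -0.4]
finger_gap: 0.001
gripper_force: 0.0
```

Emit:
send_rows:
  delta_pos:
    - [0.12, 0.36, 0]
    - [0.03, 0.08, 0]
    - [0.03, 0.08, 0]
    - [0.03, 0.08, 0]
    - [0, 0, 0]
  delta_rot:
    - [0, 0, 0]
    - [0, 0, 0]
    - [0, 0, 0]
    - [0, 0, 0]
    - [0, 0, 0]
  jaw: [0, 0, 0, 0, 0]

```text
clock: 4.72
tool_pos: [0.4568, -0.0345, 0.2122]
orientation: [-2.601, -1.762, -0.0]
wrist_force: [-0.1, 0.3, 0.3]
finger_gap: -0.0
gripper_force: 0.0
```

Emit:
send_rows:
  delta_pos:
    - [-0.2, -0.5, 0]
    - [-0.2, -1, 0]
    - [-0.1, -1, 0]
    - [0, -1, 0]
    - [0, -1, 0]
  delta_rot:
    - [0, 0, 0]
    - [0, 0, 0]
    - [0, 0, 0]
    - [0, 0, 0]
    - [0, 0, 0]
  jaw: [0, 0, 0, 0, 0]

```text
clock: 5.13
tool_pos: [0.4443, -0.1486, 0.2125]
orientation: [2.6, 1.761, 0.002]
wrist_force: [0.1, 1.0, -0.4]
finger_gap: -0.002
gripper_force: 0.0
```

```bash
python3 m.py; python3 - <<'E'
from h import *
a=snap('top','t4.png')['img'][225:285,275:355]
c=cv2.resize(a,None,fx=10,fy=10,interpolation=2)
cv2.imwrite('pics/m4.png',cv2.cvtColor(c,cv2.COLOR_RGB2BGR))
E
```

```text
zero [np.float64(158.06), np.float64(157.99), np.float64(158.17), np.float64(158.01)]
index [np.float64(157.67), np.float64(158.15), np.float64(161.1), np.float64(158.97), np.float64(159.52)]
pin 158.37839749919618
```

View pics/m4.png

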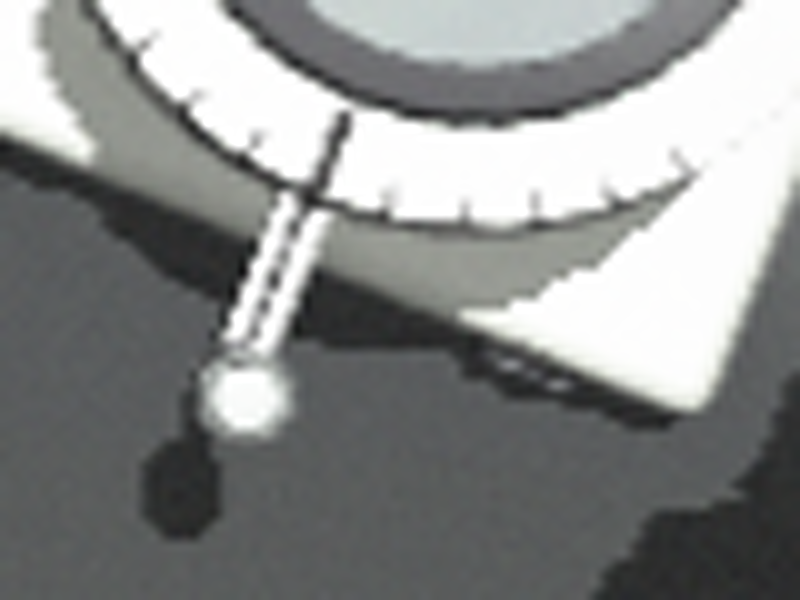

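The index line now lies on the zero mark: the pin is at 158.4° and the mark at about 158.1–158.6°. Next I'll lift over to the paddle's front side.

Emit:
send_rows:
  delta_pos:
    - [0, 0, 1]
    - [0, 0, 1]
    - [0, 0, 1]
    - [0.49, 0.94, 0]
    - [0.49, 0.94, 0]
  delta_rot:
    - [0, 0, 0]
    - [0, 0, 0]
    - [0, 0, 0]
    - [0, 0, 0]
    - [0, 0, 0]
  jaw: [0, 0, 0, 0, 0]

```text
clock: 5.65
tool_pos: [0.4699, -0.1005, 0.2894]
orientation: [2.601, 1.756, 0.005]
wrist_force: [1.0, -0.4, -1.2]
finger_gap: 0.004
gripper_force: 0.0
```

Emit:
send_rows:
  delta_pos:
    - [0.49, 0.94, 0]
    - [0.49, 0.94, 0]
    - [0.49, 0.94, 0]
    - [0.49, 0.94, 0]
    - [0.49, 0.94, 0]
  delta_rot:
    - [0, 0, 0]
    - [0, 0, 0]
    - [0, 0, 0]
    - [0, 0, 0]
    - [0, 0, 0]
  jaw: [0, 0, 0, 0, 0]

```text
clock: 6.07
tool_pos: [0.5305, 0.0191, 0.2874]
orientation: [-2.601, -1.762, -0.001]
wrist_force: [0.6, 0.0, -0.2]
finger_gap: 0.001
gripper_force: 0.0
```

Emit:
send_rows:
  delta_pos:
    - [0.49, 0.94, 0]
    - [0.49, 0.94, 0]
    - [0, 0, -0.7]
    - [0, 0, -0.7]
    - [0, 0, 0]
  delta_rot:
    - [0, 0, 0]
    - [0, 0, 0]
    - [0, 0, 0]
    - [0, 0, 0]
    - [0, 0, 0]
  jaw: [0, 0, 0, 0, 0]

```text
clock: 6.48
tool_pos: [0.553, 0.0656, 0.2489]
orientation: [-2.597, -1.762, 0.006]
wrist_force: [-0.7, -0.2, -0.9]
finger_gap: 0.004
gripper_force: 0.0
```

```bash
python3 - <<'E'
from h import *
s=snap('scene','s5.png'); b=s['img'][60:280,100:340]
cv2.imwrite('pics/m5.png',cv2.cvtColor(cv2.resize(b,None,fx=2.6,fy=2.6,interpolation=2),cv2.COLOR_RGB2BGR))
E
```

```text
(no output)
```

View pics/m5.png

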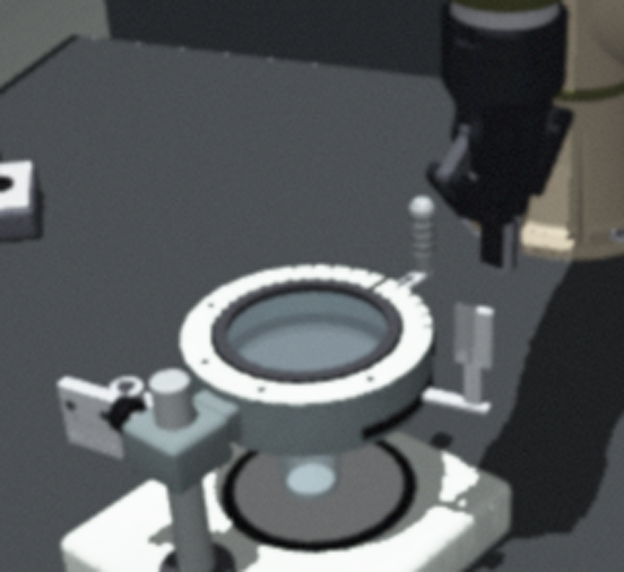

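The index bar ends at the long mark, near (380,283). The finger is on the front side of the paddle at (475,340), and the knuckles start about 40 mm above the tip, so I'll keep the tip at 0.218.

Emit:
send_rows:
  delta_pos:
    - [0, 0, -0.62]
    - [0, 0, -0.62]
    - [0.3, -0.08, 0]
    - [0.3, -0.08, 0]
    - [0.12, -0.05, 0]
  delta_rot:
    - [0, 0, 0]
    - [0, 0, 0]
    - [0, 0, 0]
    - [0, 0, 0]
    - [0, 0, 0]
  jaw: [0, 0, 0, 0, 0]

```text
clock: 6.95
tool_pos: [0.5744, 0.0588, 0.2228]
orientation: [2.6, 1.761, 0.003]
wrist_force: [-1.0, 1.0, 0.2]
finger_gap: 0.001
gripper_force: 0.8
```

Emit:
send_rows:
  delta_pos:
    - [0.2, 0, 0]
    - [0.2, 0, 0]
    - [0.2, 0, 0]
    - [0.2, 0, 0]
    - [0.2, -0.03, 0]
  delta_rot:
    - [0, 0, 0]
    - [0, 0, 0]
    - [0, 0, 0]
    - [0, 0, 0]
    - [0, 0, 0]
  jaw: [0, 0, 0, 0, 0]

```text
clock: 7.37
tool_pos: [0.598, 0.0586, 0.2215]
orientation: [2.6, 1.763, 0.0]
wrist_force: [-1.7, 0.1, 0.9]
finger_gap: -0.003
gripper_force: 0.8
```

Emit:
send_rows:
  delta_pos:
    - [0.2, -0.03, 0]
    - [0.2, -0.04, 0]
    - [0.2, -0.04, 0]
    - [0.17, -0.05, 0]
    - [0.17, -0.06, 0]
  delta_rot:
    - [0, 0, 0]
    - [0, 0, 0]
    - [0, 0, 0]
    - [0, 0, 0]
    - [0, 0, 0]
  jaw: [0, 0, 0, 0, 0]

```text
clock: 7.78
tool_pos: [0.6213, 0.053, 0.2211]
orientation: [-2.6, -1.763, 0.0]
wrist_force: [-2.5, -0.4, 0.8]
finger_gap: 0.0
gripper_force: 0.8
```

```bash
python3 - <<'E'
from h import *
s=snap('scene','s6.png'); b=s['img'][60:280,100:340]
cv2.imwrite('pics/m6.png',cv2.cvtColor(cv2.resize(b,None,fx=2.6,fy=2.6,interpolation=2),cv2.COLOR_RGB2BGR))
E
```

```text
(no output)
```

View pics/m6.png

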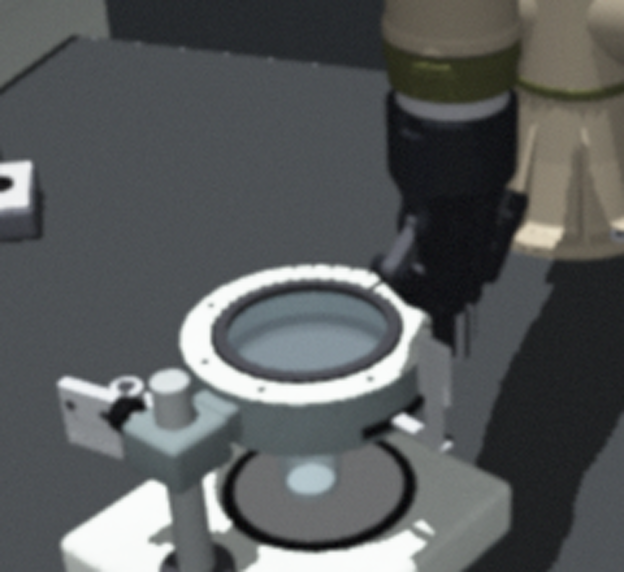

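The paddle, now near (435,380), is following the finger. Continuing gently to the stop.

Emit:
send_rows:
  delta_pos:
    - [0.17, -0.06, 0]
    - [0.17, -0.07, 0]
    - [0.15, -0.08, 0]
    - [0.15, -0.08, 0]
    - [0.1, -0.06, 0]
  delta_rot:
    - [0, 0, 0]
    - [0, 0, 0]
    - [0, 0, 0]
    - [0, 0, 0]
    - [0, 0, 0]
  jaw: [0, 0, 0, 0, 0]

```text
clock: 8.25
tool_pos: [0.64, 0.044, 0.2213]
orientation: [2.6, 1.763, 0.0]
wrist_force: [-2.1, -0.2, -0.5]
finger_gap: 0.001
gripper_force: 0.8
```

Emit:
send_rows:
  delta_pos:
    - [0.03, -0.03, 0]
    - [0.03, -0.03, 0]
  delta_rot:
    - [0, 0, 0]
    - [0, 0, 0]
  jaw: [0, 0]

```text
clock: 8.42
tool_pos: [0.6413, 0.0429, 0.2213]
orientation: [-2.6, -1.763, -0.001]
wrist_force: [-1.6, 0.6, -0.1]
finger_gap: 0.003
gripper_force: 0.8
```

Emit:
send_rows:
  delta_pos:
    - [0.03, -0.03, 0]
    - [0.03, -0.03, 0]
    - [0.03, -0.03, 0]
  delta_rot:
    - [0, 0, 0]
    - [0, 0, 0]
    - [0, 0, 0]
  jaw: [0, 0, 0]

```text
clock: 8.67
tool_pos: [0.6434, 0.0409, 0.2214]
orientation: [-2.6, -1.763, -0.001]
wrist_force: [-0.7, 2.4, -1.1]
finger_gap: -0.002
gripper_force: 0.8
```

Emit:
send_rows:
  delta_pos:
    - [0.03, -0.03, 0]
    - [0.03, -0.03, 0]
  delta_rot:
    - [0, 0, 0]
    - [0, 0, 0]
  jaw: [0, 0]

```text
clock: 8.83
tool_pos: [0.6449, 0.0392, 0.2215]
orientation: [2.6, 1.763, 0.001]
wrist_force: [0.1, 1.5, 0.7]
finger_gap: -0.002
gripper_force: 0.8
```

Emit:
send_rows:
  delta_pos:
    - [0.03, -0.03, 0]
    - [0.03, -0.03, 0]
  delta_rot:
    - [0, 0, 0]
    - [0, 0, 0]
  jaw: [0, 0]

```text
clock: 9.0
tool_pos: [0.6463, 0.0377, 0.2214]
orientation: [-2.6, -1.763, -0.001]
wrist_force: [-1.7, 3.1, 0.6]
finger_gap: -0.003
gripper_force: 2.1
```

Emit:
send_rows:
  delta_pos:
    - [0.03, -0.03, 0]
    - [0, 0, 0]
  delta_rot:
    - [0, 0, 0]
    - [0, 0, 0]
  jaw: [0, 0]

```text
clock: 9.17
tool_pos: [0.6464, 0.0377, 0.2214]
orientation: [-2.598, -1.763, -0.0]
wrist_force: [-3.4, 3.8, 2.0]
finger_gap: -0.001
gripper_force: 2.6
```

```bash
python3 - <<'E'
from h import *
s=snap('scene','s7.png'); b=s['img'][160:260,220:300]
t=snap('top','t7.png')['img'][150:250,230:310]
c=np.hstack([cv2.resize(b,None,fx=4.8,fy=4.8,interpolation=2),cv2.resize(t,None,fx=4.8,fy=4.8,interpolation=2)])
cv2.imwrite('pics/m7.png',cv2.cvtColor(c,cv2.COLOR_RGB2BGR))
for a in(46,48.6,51,54):print(a,proj(s,[pt(a,.108,.24),pt(a,.134,.24),pt(a,.134,.195)]).round(1).tolist())
E
```

```text
46 [[245.2, 193.3], [252.9, 201.3], [253.6, 224.5]]
48.6 [[247.9, 192.4], [256.3, 200.2], [256.9, 223.3]]
51 [[250.3, 191.5], [259.3, 199.0], [259.9, 222.2]]
54 [[253.2, 190.4], [263.0, 197.5], [263.4, 220.6]]
```

View pics/m7.png

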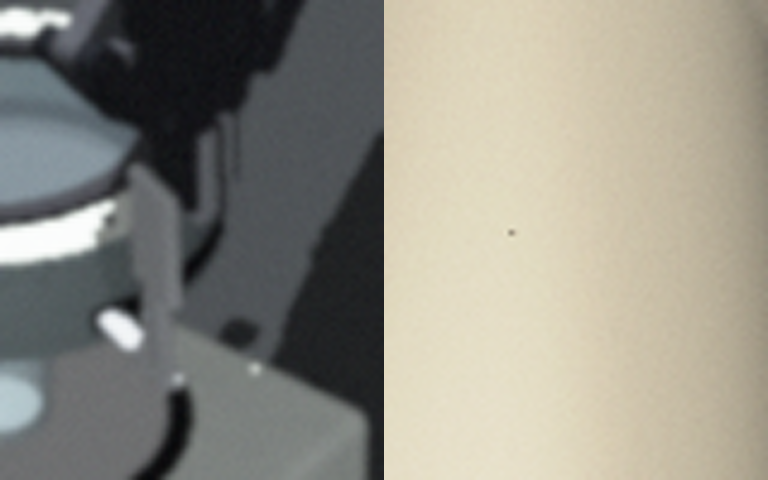

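The paddle's top edge runs from (247,195) to (257.5,201.7) in full-image pixels, which matches the 48.6° stop. The force is rising while the tool stands still. One more small nudge, then I'll retreat.

Emit:
send_rows:
  delta_pos:
    - [0.03, -0.03, 0]
    - [0.03, -0.03, 0]
    - [0, 0, 0]
  delta_rot:
    - [0, 0, 0]
    - [0, 0, 0]
    - [0, 0, 0]
  jaw: [0, 0, 0]

```text
clock: 9.52
tool_pos: [0.6466, 0.0374, 0.2214]
orientation: [-2.595, -1.762, 0.001]
wrist_force: [-6.8, 8.8, 2.7]
finger_gap: -0.003
gripper_force: 5.0
```

Emit:
send_rows:
  delta_pos:
    - [-0.4, 0.35, 0]
    - [-0.6, 0.6, 0.2]
    - [-0.8, 0.8, 1]
    - [-1, 0.9, 1]
    - [-1, 0.9, 1]
  delta_rot:
    - [0, 0, 0]
    - [0, 0, 0]
    - [0, 0, 0]
    - [0, 0, 0]
    - [0, 0, 0]
  jaw: [0, 0, 0, 0, 0]

```text
clock: 9.93
tool_pos: [0.5531, 0.1236, 0.3015]
orientation: [2.601, 1.76, -0.002]
wrist_force: [0.9, 1.1, -0.4]
finger_gap: 0.004
gripper_force: 0.0
```

Emit:
send_rows:
  delta_pos:
    - [-1, 1, 0]
    - [-1, 1, 0]
    - [-1, 1, 0]
    - [-0.5, 1, 0]
    - [0, 0, 0]
  delta_rot:
    - [0, 0, 0]
    - [0, 0, 0]
    - [0, 0, 0]
    - [0, 0, 0]
    - [0, 0, 0]
  jaw: [0, 0, 0, 0, 0]

```text
clock: 10.35
tool_pos: [0.464, 0.2267, 0.3021]
orientation: [2.597, 1.769, 0.003]
wrist_force: [-0.2, 0.3, 0.8]
finger_gap: 0.002
gripper_force: 0.0
```

```bash
python3 m.py; python3 - <<'E'
from h import *
t=snap('top','t8.png'); a=t['img'][125:285,230:385]
c=cv2.resize(a,None,fx=3.7,fy=3.7,interpolation=2)
cv2.imwrite('pics/m8.png',cv2.cvtColor(c,cv2.COLOR_RGB2BGR))
print(((proj(t,[pt(48.6,.108,.24),pt(48.6,.134,.24)])-[230,125])*3.7).round(0),get_obs()['wrist_force'])
E
```

```text
zero [np.float64(158.05), np.float64(157.99), np.float64(158.17), np.float64(158.01)]
index [np.float64(157.66), np.float64(158.43), np.float64(161.0), np.float64(158.97), np.float64(159.48)]
pin 158.37839749919618
[[189. 135.]
 [150. 100.]] [-0.89198018 -0.79487954 -0.56065239]
```

View pics/m8.png

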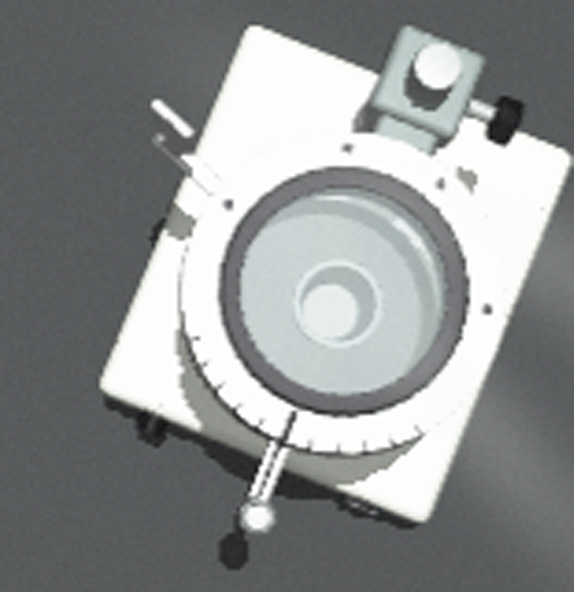

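The paddle's top edge, (155,102) to (190,134), lies at the slot's rear end. The index line continues the zero mark at (290,430), and the sample hasn't moved. Handing in.

```bash
python3 -c "
from rig import *
print(sign_off())"
```

```text
the job is handed in; nothing more can be done
None
```

The job is handed in: the paddle lever is against its rear stop, the round-grip lever's index line is within about half a degree of the zero mark, and the arm is clear of everything.

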